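Turn the colour-grade leaf onto the light plate

ROBOT

A 7-joint arm with a two-finger parallel gripper is mounted at the origin on the work surface. World frame = base frame: x ahead of the robot, y to its left, z up, the work surface at z = 0. Lengths are in m, angles in rad, forces in N, time in s.
With the tool pointing down it reaches from about 0.4 to 0.9 m from the base axis. Payload 5.5 kg.
Tool frame: the origin (TCP) lies midway between the tips of the shut fingers; the grasp point (between the pads) lies 19 mm behind it; z points along the fingers, y is the line along which they close (so a half turn about z gives the same grasp; the last joint's range is limited). The gripper opens to 92 mm and grips with 3 to 60 N. Pads are 19 mm wide; open, the fingers measure 130 mm over their backs; the gripper's body (75 mm by 190 mm) begins 47 mm behind the grasp point.
Start: joints at [1.595, 0.501, -0.427, 1.55, 0.221, 1.138, -0.21], TCP at [0.154, -0.632, 0.227] pointing down, gripper open.
Joint ranges: [-2.88, 2.88], [-0.31, 2.03], [-1.54, 1.56], [0.2, 2.42], [-1.41, 4.55], [0.19, 2.02], [-2.57, 2.57]. Speed limits (rad/s): [2.57, 2.57, 3.14, 3.14, 3.14, 3.14, 3.14].

INTERFACE

Orientations are given as a rotation vector (axis times angle).
In Python, from rig import telemetry, viewer, robot gives the robot as it stands. The module is installed in compiled form; this text tells all that it offers.
- The arm moves only by the tool arm_command, never from a script. Its argument "steps" is text: rows parted by semicolons, each of 5 numbers parted by spaces: the finger opening in mm, from 0 to 91.8, then the shift along the tool's x, y, z in mm, then the turn about the tool's z in rad. In form: claw x y z spin; .... A call has 1 to 5 rows; each row is the pose to reach, as a shift and turn from the pose commanded when the call began, along the tool's axes at that moment; what a row does not reach only later rows make up. A row lasts 1/12 s, in which the tool goes at most 41.7 mm and 7.16 degrees, less where a joint would pass 70% of its speed; a pose out of reach is approached as far as the arm can. A call with a gripper value outside its range is refused whole. The fingers move at their own pace and stop on an object; the grip force is fixed at half the most. Time passes only in rows, so rows that repeat a pose let the fingers close. It gives the time, the measured TCP pose, the force, the opening and the grip force at its end, in the units of the state.
- telemetry.get_obs(): the state, without advancing time (a new reading comes with each control period).
- viewer.grab_frame(name): name is "side" or "top"; returns the picture (384x512x3 uint8, blue, green, red); there is no depth.
- viewer.camera_info(name): a dict with "K" (3x3 intrinsics, pixels), "R" (3x3) and "t" (3): a world point X has camera coordinates R X + t. Camera axes: x right, y down, z forward; pixel columns grow to the right and rows downward; lengths in m; the calibration is good to about 2 mm. A picture is of the moment at which its call begins. camera_info takes no time and is no camera call.
- robot.sign_off(): hands the job in; it is judged then, once.
The state is a dict: "clock": time; "joint_pos": joint angles; "qd": joint speeds; "joint_efforts": joint torques, N m; "tool_pos": TCP position; "tool_rot": TCP orientation; "wrist_force": force on the tool from outside, world axes, zero at the start; "torque": the same for the moment, N m; "finger_gap": opening from 0.0 (shut) to 1.0 (fully open); "finger_force": force on a finger pad.
Only numpy, scipy, OpenCV 4.12 (cv2) and the standard library are available. Lean on these libraries where they do the work, as an engineer would, in place of code of your own. Each camera call takes 0.05 s, during which the arm holds its last target. There are 200 camera calls.

TASK

On the blue colour comparator, push the black leaf with the amber windows up and over its spine with your fingertips until it lies fully flat on the white light plate, then press the lamp button fully down and let it go. Work gently: do not take the leaf between the fingers or fling it over, do not lift the comparator or shove it out of its place, and leave everything else on the bench standing where it is.

Things in the scene. Friction and masses are not known exactly. Their poses are not given: they have to be found in the camera images.
- stand: blue colour comparator, loose on the bench, 1.8 kg. Main block 130 (x) by 190 mm (y), beds 58 mm high, and a 36 mm high step at the robot's end, to x = -122 mm. Origin: centre of the main block's underside. x runs along the spine away from the robot; +y: side of the white light plate, -y: black rest bed. Spine (hinge axis) at y = 0, z = 62 mm, its end brackets 70 mm high. Yaw within 0.35 rad
- leaf (a joint): leaf angle, rad: 0 = flat on the black rest bed (-y), 1.57 = straight up, 3.14 (stop) = flat on the white light plate (+y). Starts ajar at 0.15 to 0.5. The stiff hinge (drag 0.14 N m, so 1.5 to 2.5 N at the free edge) holds the leaf at any angle; it neither falls nor springs back and must be pushed all the way down
- leaf_edge (a point): middle of the leaf's free edge at half thickness, 125 mm from the hinge axis. Leaf: rigid black plate with four amber windows (1 mm proud), 110 mm wide along the spine (stand x -55 to 55), 6 mm thick, 0.08 to 0.17 kg; overhangs the block by 30 mm, so a fingertip fits under. Axes turn with it: x along the spine, y from edge to hinge, z up at joint 0
- lamp_button_top (a point): centre of the top of the grey round lamp button, 26 mm diameter, on the stand's low step at the robot's end, light plate's side (stand x = -95, y = 45 mm, 58 mm above the bench). Pressed straight down: 6 mm travel, 4 N fully down, springs back
- lamp_button (a joint): travel of the lamp button, m: 0 = released, 0.006 = fully down.
- meter: blue pocket meter lying flat, 136 x 36 x 22 mm, right of the stand; origin at its underside; leave alone
- refractometer: hand refractometer lying flat, black and steel tube 170 mm long, 28 mm high, farther right of the stand; origin at its underside; leave alone
- vial_a: small amber vial with black cap standing on the bench, 25 mm diameter, 48 mm high, near the robot-side end of the stand; origin at its underside; leave alone
- vial_b: small amber vial like vial_a, beyond the far end of the stand; origin at its underside; leave alone
- vial_rack: wooden rack with five capped amber sample vials, 210 x 46 mm, 78 mm high, left of the stand, long side along the spine; origin at its underside; leave alone
- wash_bottle: white plastic bottle, 64 mm diameter, 150 mm high, well away from the stand; origin at its underside; leave alone

How it is judged:
On the way, in this order (a step that is already met when the one before it is completed fails the run):
1. the leaf lies flat on the light plate (value of joint leaf above 3.08 rad), for 0.2 s.
2. then the lamp button is pressed fully down, the leaf still flat (value of joint leaf above 3.08 rad and value of joint lamp_button above 0.0045 m), for 0.05 s.
At the end, for the whole second after the job is handed in: the leaf lies flat on the light plate (joint above 3.08 of 3.14 rad), the lamp button has been pressed at least 4.5 of its 6 mm after that and is up again, the stand is at rest on the bench within 40 mm of its start, everything else is upright within 25 mm of its start (value of joint leaf above 3.08 rad and value of joint lamp_button below 0.002 m and height (world z) of stand below 0.008 m and distance of stand from where it was at the start of the episode below 0.04 m and linear speed of stand below 0.01 m/s and distance of each of meter, refractometer, vial_a, vial_b, vial_rack, wash_bottle from where it was at the start of the episode below 0.025 m and angle between each of meter, refractometer, vial_a, vial_b, vial_rack, wash_bottle's own z axis and vertical below 0.2 rad); the robot touches nothing.
It fails at once if the leaf was taken between the fingers (x of the grasp point in the frame of leaf_edge between -0.052 and 0.052 m and y of the grasp point in the frame of leaf_edge between 0.004 and 0.11 m and z of the grasp point in the frame of leaf_edge between -0.0025 and 0.0025 m).
It fails at once if the leaf was flung over (faster than 5 rad/s) (velocity of joint leaf above 5 rad/s).
It fails at once if the stand was lifted or tipped (height (world z) of stand above 0.012 m or angle between stand's own z axis and vertical above 0.12 rad).
It fails at once if the stand was shoved more than 40 mm (distance of stand from where it was at the start of the episode above 0.04 m).
It fails at once if another thing was moved, lifted or knocked over (distance of any of meter, refractometer, vial_a, vial_b, vial_rack, wash_bottle from where it was at the start of the episode above 0.025 m or angle between any of meter, refractometer, vial_a, vial_b, vial_rack, wash_bottle's own z axis and vertical above 0.3 rad).
It also fails if it takes over 58 s, if anything falls off the work surface, if the arm or the gripper's body presses on something with over 40 N, if the wrist force passes 120 N, or if a joint passes its speed limit or range.

## Working session

There is one attempt and no reset: what is moved stays moved. The work goes in short steps, Python scripts to look and compute and a tool call to move; the robot and the scene stay as the last step left them, time stands still between calls to the robot, and variables do not carry over. Pictures are saved under pics/ and viewed, at most 10 in all, crops included, and the job is handed in when it is done.

Besides the shell and the picture viewer there is one more tool, called after "Emit:" in YAML: its name, and indented under it one key for each argument. arm_command: Moves the arm, as the interface text tells. Its arguments: {"type":"object","properties":{"steps":{"type":"string"}},"required":["steps"]}

```bash
mkdir -p pics
python3 - <<'E'
from rig import telemetry, viewer
import cv2,numpy as np
for n in("top","side"):
    cv2.imwrite(f"pics/{n}0.png",viewer.grab_frame(n)); c=viewer.camera_info(n); print(n,np.round(c["K"],1).tolist(),np.round(c["R"],3).tolist(),np.round(c["t"],3))
o=telemetry.get_obs();print(o)
E
```

```text
top [[408.2, 0.0, 257.9], [0.0, 408.2, 191.8], [0.0, 0.0, 1.0]] [[0.004, -1.0, 0.002], [-0.993, -0.005, -0.117], [0.117, -0.002, -0.993]] [0.048 0.543 1.167]
side [[363.4, 0.0, 259.8], [0.0, 363.4, 189.9], [0.0, 0.0, 1.0]] [[0.869, -0.494, 0.015], [-0.35, -0.637, -0.687], [0.349, 0.591, -0.727]] [-0.477  0.272  0.822]
{'clock': 0.1, 'joint_pos': array([ 1.59521867,  0.50178835, -0.42681385,  1.55130442,  0.2208111 ,
        1.13831134, -0.21028393]), 'qd': array([-0.00039863, -0.00190566,  0.00135172, -0.00222229, -0.00103024,
        0.00114808,  0.0002122 ]), 'joint_efforts': array([-1.12342823e-02, -5.67871714e+01, -5.83867148e+00, -2.79915190e+01,
       -6.90554897e-02,  2.42338283e-02,  8.53776373e-05]), 'tool_pos': array([ 0.15355112, -0.6309677 ,  0.22577823]), 'tool_rot': array([-3.11748014e+00, -3.74075931e-01,  2.26000585e-04]), 'wrist_force': array([0.27020016, 0.12247886, 0.25681673]), 'torque': array([-0.02321381,  0.01206516, -0.02439015]), 'finger_force': 0.0, 'finger_gap': 1.0012726333373219}
```

View pics/top0.png

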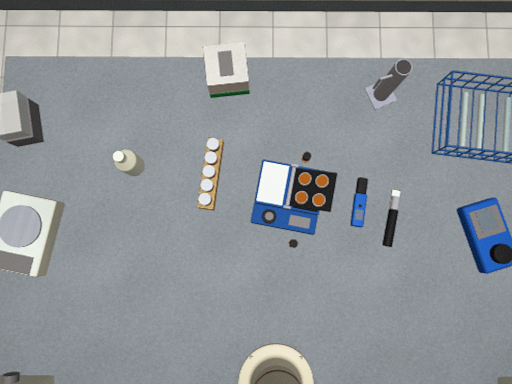

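View pics/side0.png

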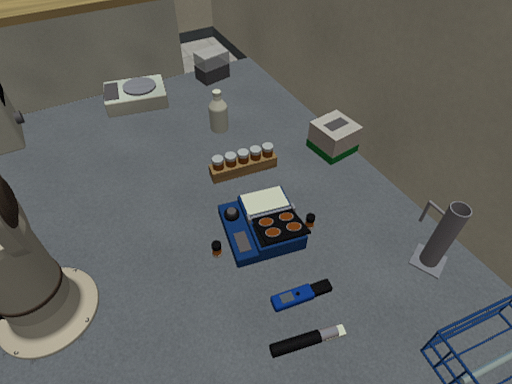

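```bash
cat > h.py <<'E'
import cv2,numpy as np
from rig import viewer
def ray(n,p):
    c=viewer.camera_info(n);R=np.array(c["R"]);t=np.array(c["t"])
    d=R.T@np.linalg.inv(c["K"])@[p[0],p[1],1]; return -R.T@t,d
def onz(n,p,z):
    o,d=ray(n,p); return o+d*(z-o[2])/d[2]
def tri(a,b):
    o1,d1=ray("top",a);o2,d2=ray("side",b)
    s=np.linalg.lstsq(np.c_[d1,-d2],o2-o1,rcond=None)[0]
    p,q=o1+s[0]*d1,o2+s[1]*d2; return (p+q)/2,np.linalg.norm(p-q)
def blobs(m,lo=8):
    n,l,s,c=cv2.connectedComponentsWithStats(m.astype(np.uint8)); return [(c[i],s[i,4]) for i in range(1,n) if s[i,4]>=lo]
E
python3 - <<'E'
from h import *
T=cv2.imread("pics/top0.png");S=cv2.imread("pics/side0.png")
def orange(I):
    h=cv2.cvtColor(I,cv2.COLOR_BGR2HSV);return (h[...,0]<20)&(h[...,1]>130)&(h[...,2]>90)
for n,I,(x0,x1,y0,y1) in(("top",T,(285,340,165,212)),("side",S,(250,305,205,245))):
    m=np.zeros(I.shape[:2],bool);m[y0:y1,x0:x1]=orange(I)[y0:y1,x0:x1]
    print(n,[(c.round(1).tolist(),a) for c,a in blobs(m)])
g=T.min(2)>190; m=np.zeros_like(g);m[155:210,250:292]=g[155:210,250:292]
c=max(cv2.findContours(m.astype(np.uint8),0,2)[0],key=cv2.contourArea);r=cv2.minAreaRect(c);print("plate",r)
for p in cv2.boxPoints(r):print(onz("top",p,.06).round(4))
# blue body outline
h=cv2.cvtColor(T,cv2.COLOR_BGR2HSV);b=(h[...,0]>100)&(h[...,0]<125)&(h[...,1]>150);m=np.zeros_like(b);m[150:240,245:342]=b[150:240,245:342]
c=max(cv2.findContours(m.astype(np.uint8),0,2)[0],key=cv2.contourArea);print("blue",cv2.minAreaRect(c))
a=cv2.resize(T[150:255,240:345],None,fx=5,fy=5,interpolation=2);b=cv2.resize(S[175:275,205:325],None,fx=4,fy=4,interpolation=2)
a=cv2.resize(a,(400,400));b=cv2.resize(b,(400,333));o=np.zeros((400,800,3),np.uint8);o[:,:400]=a;o[:333,400:]=b;cv2.imwrite("pics/z.png",o)
E
```

```text
top [([304.4, 178.2], np.int32(86)), ([321.7, 180.5], np.int32(88)), ([301.0, 196.9], np.int32(85)), ([318.4, 199.5], np.int32(87))]
side [([285.7, 215.7], np.int32(59)), ([265.7, 221.1], np.int32(66)), ([293.6, 225.6], np.int32(72)), ([272.6, 231.4], np.int32(70))]
plate ((272.4490661621094, 182.7716827392578), (25.86182403564453, 39.80632400512695), 10.619654655456543)
[0.5157 0.0562 0.06  ]
[0.6295 0.0355 0.06  ]
[ 0.6159 -0.038   0.06  ]
[ 0.5023 -0.0165  0.06  ]
blue ((285.3461608886719, 211.26922607421875), (64.71832275390625, 34.516441345214844), 11.309932708740234)
```

View pics/z.png

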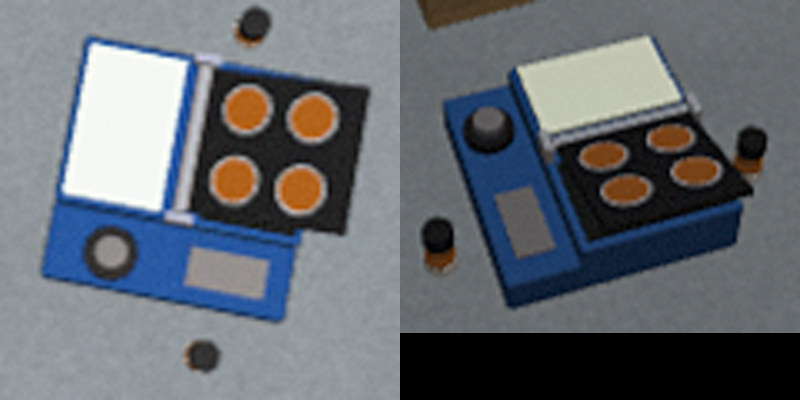

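Run:
```python
from h import *
t=[(304.4,178.2),(321.7,180.5),(301,196.9),(318.4,199.5)];s=[(285.7,215.7),(293.6,225.6),(265.7,221.1),(272.6,231.4)]
P=[]
for a,b in zip(t,s):
    p,e=tri(a,b);P.append(p);print(p.round(4),round(e,4))
P=np.array(P)
yaw=-0.18;R=np.array([[np.cos(yaw),-np.sin(yaw)],[np.sin(yaw),np.cos(yaw)]])
B=onz("top",(269.1,215.9),.058);Bs=tri((269.1,215.9),(205+88*.3,175+122*.3));print("button",B,Bs)
O=B[:2]-R@[-.095,.045];print("O from button",O)
print("windows in stand", np.c_[(P[:,:2]-O)@R,P[:,2]].round(4))
pc=onz("top",(272.449,182.77),.06);print("plate centre stand",(pc[:2]-O)@R)
d=P[[0,2]].mean(0)-P[[1,3]].mean(0);print("angle",np.arctan2(-d[2],np.hypot(d[0],d[1])),np.linalg.norm(d))
for nm,p,z in(("vial_a",(293,243),.048),("vial_b",(307,156),.048)):
    q=onz("top",p,z);print(nm,q,(q[:2]-O)@R)
```

```text
[ 0.5762 -0.0803  0.0815] 0.0006
[ 0.5676 -0.1266  0.0985] 0.0011
[ 0.5233 -0.0704  0.081 ] 0.001
[ 0.5146 -0.1167  0.0982] 0.0012
button [0.47033276 0.01878095 0.058     ] (array([0.47115263, 0.01846694, 0.05489677]), np.float64(0.0013477418141079345))
O from button [ 0.55574158 -0.04249983]
windows in stand [[ 0.0269 -0.0335  0.0815]
 [ 0.0268 -0.0806  0.0985]
 [-0.0269 -0.0333  0.081 ]
 [-0.0272 -0.0804  0.0982]]
plate centre stand [0.00034346 0.05272906]
angle 0.3479436069021183 0.0500872820964324
vial_a [ 0.39384388 -0.049846    0.048     ] [-0.15796685 -0.03621196]
vial_b [ 0.64682477 -0.09230603  0.048     ] [ 0.09852841 -0.03269493]
```

```bash
cat >> h.py <<'E'
from rig import telemetry
from scipy.spatial.transform import Rotation as Ro
O=np.array([.5557,-.0425]);yaw=-.18
W=np.array([[np.cos(yaw),-np.sin(yaw)],[np.sin(yaw),np.cos(yaw)]])
def st(p): return np.r_[W.T@(p[:2]-O),p[2]]
def go(*targets):   # targets in stand frame (x,y,z) m -> tool-axis shifts mm
    o=telemetry.get_obs();M=Ro.from_rotvec(o["tool_rot"]).as_matrix()
    ty=M[:,1];spin=-((yaw-np.arctan2(ty[1],ty[0])+np.pi)%(2*np.pi)-np.pi)
    print("t",round(o["clock"],2),"stand-frame tcp",(st(o["tool_pos"])*1e3).round(1),"F",o["wrist_force"].round(1),"spin",round(spin,3))
    for t in targets:
        w=np.r_[O+W@np.array(t[:2]),t[2]];print(t,(M.T@(w-o["tool_pos"])*1e3).round(1))
E
python3 -c "
from h import *
go((0,-.16,.22))"
```

```text
t 0.1 stand-frame tcp [-290.3 -651.   225.8] F [0.3 0.1 0.3] spin -1.152
(0, -0.16, 0.22) [ 464.9 -330.4    6.4]
```

Emit:
arm_command:
  steps: "0 465 -330 6 -1.152;0 465 -330 6 -1.152;0 465 -330 6 -1.152;0 465 -330 6 -1.152;0 465 -330 6 -1.152"

```text
clock: 0.52
tool_pos: [0.291, -0.4723, 0.2242]
tool_rot: [-2.849, -1.323, 0.0]
wrist_force: [0.6, -0.6, -0.7]
finger_gap: 0.686
finger_force: 0.0
```

```bash
python3 -c "
from h import *
go((0,-.16,.22))"
```

```text
t 0.52 stand-frame tcp [-183.5 -470.3  224.2] F [ 0.6 -0.6 -0.7] spin -0.521
(0, -0.16, 0.22) [360.4   4.6   4.2]
```

Emit:
arm_command:
  steps: "0 340 5 4 -0.5;0 340 5 4 -0.5;0 340 5 4 -0.5;0 340 5 4 -0.5;0 340 5 4 -0.5"

```text
clock: 0.93
tool_pos: [0.4285, -0.3162, 0.2219]
tool_rot: [-2.433, -1.987, 0.0]
wrist_force: [0.7, -1.4, 0.5]
finger_gap: 0.324
finger_force: 0.0
```

```bash
python3 -c "
from h import *
go((0,-.16,.22))"
```

```text
t 0.93 stand-frame tcp [ -76.2 -292.   221.9] F [ 0.7 -1.4  0.5] spin -0.021
(0, -0.16, 0.22) [133.6  73.4   1.8]
```

Emit:
arm_command:
  steps: "0 115 60 2 0.03;0 115 60 2 0.03;0 115 60 2 0.03;0 115 60 2 0.03;0 115 60 2 0.03"

```text
clock: 1.35
tool_pos: [0.5122, -0.2133, 0.2201]
tool_rot: [-2.46, -1.952, -0.003]
wrist_force: [0.4, 0.9, -0.2]
finger_gap: 0.014
finger_force: 0.0
```

```bash
python3 -c "
from h import *
go((0,-.155,.062))"
```

```text
t 1.35 stand-frame tcp [ -12.2 -175.8  220.1] F [ 0.4  0.9 -0.2] spin -0.049
(0, -0.155, 0.062) [ 21.1  11.1 158.1]
```

Emit:
arm_command:
  steps: "0 21 11 0 -0.049;0 21 11 40 -0.049;0 21 11 80 -0.049;0 21 11 120 -0.049;0 21 11 155 -0.049"

```text
clock: 1.77
tool_pos: [0.5238, -0.202, 0.0625]
tool_rot: [-2.422, -2.0, 0.003]
wrist_force: [-0.6, -0.4, 0.5]
finger_gap: 0.005
finger_force: 0.0
```

Emit:
arm_command:
  steps: "0 0 0 3 0;0 0 0 3 0;0 0 0 3 0"

```text
clock: 2.02
tool_pos: [0.5264, -0.2008, 0.0634]
tool_rot: [2.421, 2.001, 0.001]
wrist_force: [0.6, -0.1, 1.7]
finger_gap: 0.004
finger_force: 0.0
```

```bash
python3 -c "
from h import *
go((0,-.137,.062))
cv2.imwrite('pics/s1.png',cv2.resize(viewer.grab_frame('side')[130:290,170:370],None,fx=3,fy=3))"
```

```text
t 2.02 stand-frame tcp [  -0.5 -161.    63.4] F [ 0.6 -0.1  1.7] spin -0.009
(0, -0.137, 0.062) [24.   0.2  1.4]
```

View pics/s1.png

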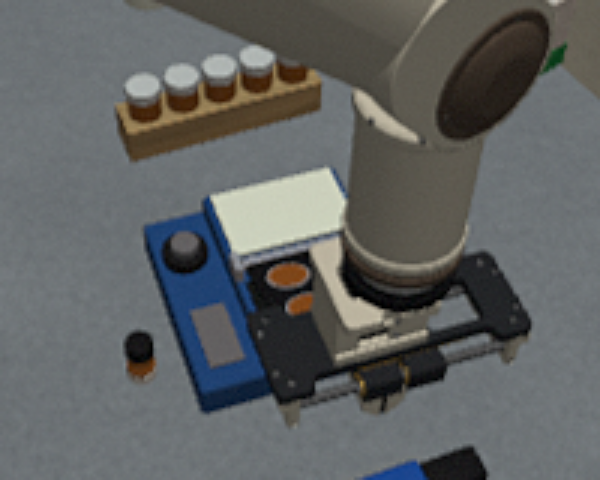

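Emit:
arm_command:
  steps: "0 12 0 0 0;0 22 0 0 0;0 29 0 0 0;0 33 0 0 0;0 36 0 -2 0"

```text
clock: 2.48
tool_pos: [0.5331, -0.167, 0.065]
tool_rot: [2.417, 2.0, -0.004]
wrist_force: [-1.4, -11.5, 2.3]
finger_gap: 0.004
finger_force: 5.7
```

```bash
python3 -c "
from h import *
go((0,-.125,.062))"
```

```text
t 2.48 stand-frame tcp [ 1.000e-01 -1.265e+02  6.500e+01] F [ -1.4 -11.5   2.3] spin -0.008
(0, -0.125, 0.062) [ 1.6 -0.1  3. ]
```

Emit:
arm_command:
  steps: "0 0 0 -5 0;0 2 0 -10 0;0 4 0 -15 0;0 7 0 -20 0;0 9 0 -23 0"

```text
clock: 2.9
tool_pos: [0.5345, -0.1567, 0.0882]
tool_rot: [2.419, 2.001, -0.002]
wrist_force: [-0.4, -7.0, 2.8]
finger_gap: 0.006
finger_force: 3.4
```

```bash
python3 -c "
from h import *
go((0,-.125,.062))
cv2.imwrite('pics/s2.png',np.hstack([cv2.resize(viewer.grab_frame('side')[150:280,190:340],None,fx=2.6,fy=2.6),cv2.resize(viewer.grab_frame('top')[140:270,240:390],None,fx=2.6,fy=2.6)]))"
```

```text
t 2.9 stand-frame tcp [  -0.4 -116.2   88.2] F [-0.4 -7.   2.8] spin -0.009
(0, -0.125, 0.062) [-8.8  0.5 26.3]
```

View pics/s2.png

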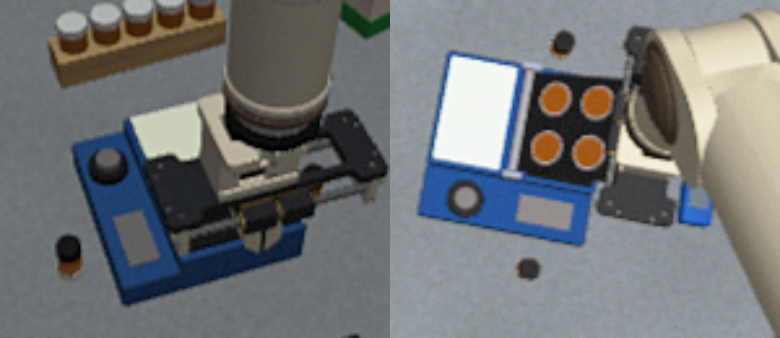

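```bash
cat >> h.py <<'E'
def look():
    T=viewer.grab_frame("top");g=T.min(2)>190; m=np.zeros_like(g);m[155:210,245:300]=g[155:210,245:300]
    c=max(cv2.findContours(m.astype(np.uint8),0,2)[0],key=cv2.contourArea);r=cv2.minAreaRect(c);print("plate",np.round(r[0],1),np.round(r[1],1),round(r[2],1))
    h=cv2.cvtColor(T,cv2.COLOR_BGR2HSV);q=(h[...,0]<20)&(h[...,1]>130)&(h[...,2]>70);m=np.zeros_like(q);m[165:212,285:340]=q[165:212,285:340]
    print("win",[(c.round(1).tolist(),int(a)) for c,a in blobs(m)])
E
python3 -c "
from h import *
look()"
```

```text
plate [272.3 182.9] [25.9 39.7] 11.0
win [([303.0, 177.5], 76), ([319.4, 178.8], 90), ([299.7, 196.3], 76), ([316.0, 198.1], 85)]
```

Emit:
arm_command:
  steps: "0 3 0 -6 0;0 6 0 -12 0;0 10 0 -18 0;0 15 0 -25 0;0 20 0 -31 0"

```text
clock: 3.47
tool_pos: [0.5381, -0.1344, 0.1188]
tool_rot: [-2.419, -2.004, -0.001]
wrist_force: [-0.5, -1.7, -0.3]
finger_gap: 0.005
finger_force: 0.7
```

```bash
python3 -c "
from h import *
go((0,-.125,.062));look()"
```

```text
t 3.47 stand-frame tcp [ -0.9 -93.6 118.8] F [-0.5 -1.7 -0.3] spin -0.007
(0, -0.125, 0.062) [-31.4   1.1  56.8]
plate [272.4 182.9] [25.9 39.6] 11.0
win [([300.5, 176.6], 63), ([314.2, 176.9], 78), ([297.1, 195.3], 68), ([310.6, 196.1], 76)]
```

Emit:
arm_command:
  steps: "0 8 0 -8 0;0 16 0 -14 0;0 25 0 -20 0;0 35 0 -25 0;0 45 0 -29 0"

```text
clock: 3.93
tool_pos: [0.5467, -0.0903, 0.1479]
tool_rot: [2.419, 2.004, 0.001]
wrist_force: [-0.9, -1.5, -0.8]
finger_gap: 0.007
finger_force: 0.6
```

```bash
python3 -c "
from h import *
go((0,-.125,.062));look()"
```

```text
t 3.93 stand-frame tcp [ -0.2 -48.6 147.9] F [-0.9 -1.5 -0.8] spin -0.007
(0, -0.125, 0.062) [-76.4   0.8  85.9]
plate [272.3 182.9] [25.9 39.7] 11.0
win [([295.5, 175.1], 34), ([301.1, 174.3], 15), ([292.0, 194.0], 35), ([298.5, 194.4], 31)]
```

Emit:
arm_command:
  steps: "0 12 0 -7 0;0 24 0 -12 0;0 36 0 -15 0;0 47 0 -15 0;0 57 0 -13 0"

```text
clock: 4.4
tool_pos: [0.558, -0.034, 0.1608]
tool_rot: [2.419, 2.004, 0.002]
wrist_force: [0.4, -1.2, 0.6]
finger_gap: 0.003
finger_force: 0.6
```

```bash
python3 -c "
from h import *
go((0,.0172,.158),(0,.0315,.153),(0,.0445,.146),(0,.056,.137),(0,.067,.126));look()"
```

```text
t 4.4 stand-frame tcp [  0.7   8.8 160.8] F [ 0.4 -1.2  0.6] spin -0.007
(0, 0.0172, 0.158) [ 8.4 -0.8  2.8]
(0, 0.0315, 0.153) [22.7 -0.9  7.8]
(0, 0.0445, 0.146) [35.7 -1.  14.8]
(0, 0.056, 0.137) [47.2 -1.1 23.8]
(0, 0.067, 0.126) [58.2 -1.2 34.8]
plate [277.2 183.8] [35.8 39.6] 11.0
win []
```

Emit:
arm_command:
  steps: "0 11 0 3 0;0 23 0 8 0;0 36 0 15 0;0 47 0 24 0;0 57 0 35 0"

```text
clock: 4.87
tool_pos: [0.5684, 0.0217, 0.1248]
tool_rot: [2.42, 2.003, 0.002]
wrist_force: [0.6, 0.6, 1.4]
finger_gap: 0.004
finger_force: 0.4
```

```bash
python3 -c "
from h import *
go((0,.0765,.112),(0,.0826,.101),(0,.086,.090),(0,.0885,.080),(0,.0905,.070))
cv2.imwrite('pics/s3.png',np.hstack([cv2.resize(viewer.grab_frame('side')[150:280,190:340],None,fx=2.6,fy=2.6),cv2.resize(viewer.grab_frame('top')[140:270,220:370],None,fx=2.6,fy=2.6)]))"
```

```text
t 4.87 stand-frame tcp [  1.   65.4 124.8] F [0.6 0.6 1.4] spin -0.008
(0, 0.0765, 0.112) [11.1 -1.1 12.8]
(0, 0.0826, 0.101) [17.2 -1.1 23.8]
(0, 0.086, 0.09) [20.6 -1.2 34.8]
(0, 0.0885, 0.08) [23.1 -1.2 44.8]
(0, 0.0905, 0.07) [25.  -1.2 54.8]
```

View pics/s3.png

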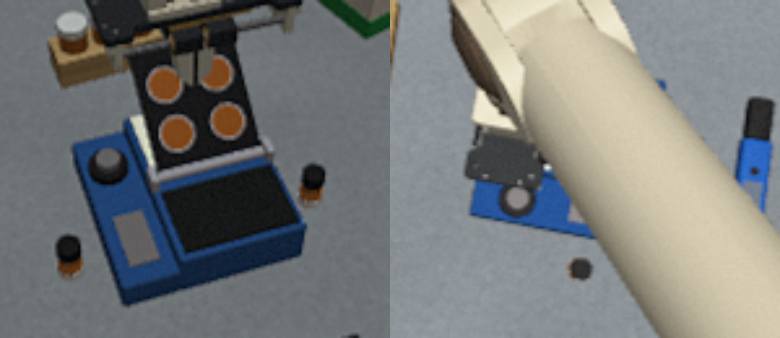

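The leaf is past vertical, with its outer face toward the fingers, and the tips are pushing near the free edge between the two upper windows. The stand hasn't moved. I'll keep pushing it down.

Emit:
arm_command:
  steps: "0 9 0 11 0;0 15 0 22 0;0 19 0 33 0;0 22 0 43 0;0 24 0 51 0"

```text
clock: 5.38
tool_pos: [0.5719, 0.0439, 0.0728]
tool_rot: [-2.42, -2.003, 0.001]
wrist_force: [-0.6, -0.2, 0.8]
finger_gap: 0.003
finger_force: 0.3
```

Emit:
arm_command:
  steps: "0 0 0 4 0;0 0 0 7 0;0 0 0 9 0;0 0 0 10 0;0 0 0 10 0"

```text
clock: 5.8
tool_pos: [0.5719, 0.0438, 0.0652]
tool_rot: [2.42, 2.003, -0.002]
wrist_force: [-4.4, 0.7, 9.1]
finger_gap: 0.002
finger_force: 4.5
```

```bash
python3 -c "
from h import *
go((0,.0905,.060))"
```

```text
t 5.8 stand-frame tcp [ 0.5 87.8 65.2] F [-4.4  0.7  9.1] spin -0.008
(0, 0.0905, 0.06) [ 2.7 -0.5  5.2]
```

Emit:
arm_command:
  steps: "0 0 0 2 0;0 0 0 3 0;0 0 0 3 0;0 0 0 3 0;0 0 0 3 0"

```text
clock: 6.22
tool_pos: [0.5721, 0.0438, 0.0648]
tool_rot: [2.418, 2.002, -0.003]
wrist_force: [-12.6, -2.4, 31.9]
finger_gap: 0.007
finger_force: 15.6
```

Emit:
arm_command:
  steps: "0 0 0 -10 0;0 0 0 -25 0;0 0 0 -45 0;0 0 0 -60 0;0 0 0 -60 0"

```text
clock: 6.63
tool_pos: [0.5749, 0.0442, 0.1249]
tool_rot: [2.418, 2.0, 0.008]
wrist_force: [1.8, 0.0, 0.8]
finger_gap: 0.005
finger_force: 0.0
```

```bash
python3 -c "
from h import *
go((-.095,.045,.12),(-.095,.045,.075))"
```

```text
t 6.63 stand-frame tcp [  3.4  88.7 124.9] F [1.8 0.  0.8] spin -0.008
(-0.095, 0.045, 0.12) [-44.5 -98.    4.3]
(-0.095, 0.045, 0.075) [-44.6 -98.3  49.3]
```

Emit:
arm_command:
  steps: "0 -20 -35 0 0;0 -40 -70 0 0;0 -44 -98 0 0;0 -44 -98 20 0;0 -44 -98 35 0"

```text
clock: 7.05
tool_pos: [0.4664, 0.0176, 0.086]
tool_rot: [2.42, 2.001, -0.001]
wrist_force: [0.8, -0.4, -0.0]
finger_gap: 0.007
finger_force: 0.0
```

Emit:
arm_command:
  steps: "0 0 0 0 0;0 0 0 0 0;0 0 0 0 0"

```text
clock: 7.3
tool_pos: [0.4684, 0.0192, 0.0866]
tool_rot: [-2.42, -2.003, -0.001]
wrist_force: [-0.2, 0.4, 0.3]
finger_gap: 0.005
finger_force: 0.0
```

```bash
python3 -c "
from h import *
go((-.095,.045,.062),(-.095,.045,.05))
cv2.imwrite('pics/s4.png',np.hstack([cv2.resize(viewer.grab_frame('side')[150:280,190:340],None,fx=2.6,fy=2.6),cv2.resize(viewer.grab_frame('top')[140:270,220:370],None,fx=2.6,fy=2.6)]))"
```

```text
t 7.3 stand-frame tcp [-96.9  45.1  86.6] F [-0.2  0.4  0.3] spin -0.008
(-0.095, 0.045, 0.062) [-0.1  1.9 24.6]
(-0.095, 0.045, 0.05) [-0.1  1.9 36.6]
```

View pics/s4.png

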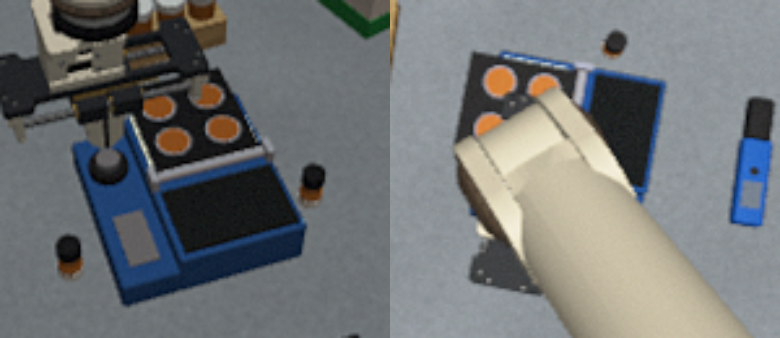

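The leaf lies flat on the light plate, the stand is in place, and the fingertips are right above the button. Next I'll press it.

Emit:
arm_command:
  steps: "0 0 2 12 0;0 0 2 24 0;0 0 2 30 0;0 0 2 34 0;0 0 2 36 0"

```text
clock: 7.82
tool_pos: [0.47, 0.0185, 0.0513]
tool_rot: [2.419, 2.002, -0.003]
wrist_force: [-11.9, -2.1, 44.9]
finger_gap: 0.004
finger_force: 22.0
```

Emit:
arm_command:
  steps: "0 0 0 1 0;0 0 0 1 0;0 0 0 1 0"

```text
clock: 8.07
tool_pos: [0.47, 0.0184, 0.0515]
tool_rot: [2.417, 2.002, -0.003]
wrist_force: [-9.0, -2.1, 35.1]
finger_gap: 0.004
finger_force: 17.6
```

Emit:
arm_command:
  steps: "0 0 0 -4 0;0 0 0 -15 0;0 0 0 -40 0;0 0 0 -75 0;0 0 0 -110 0"

```text
clock: 8.48
tool_pos: [0.4684, 0.0192, 0.1598]
tool_rot: [-2.417, -2.003, 0.002]
wrist_force: [1.4, -0.3, 0.8]
finger_gap: 0.006
finger_force: 0.0
```

Emit:
arm_command:
  steps: "0 -40 -30 -40 0;0 -75 -60 -60 0;0 -110 -60 -60 0;0 -110 -60 -60 0;0 -110 -60 -60 0"

```text
clock: 8.9
tool_pos: [0.3884, -0.0824, 0.22]
tool_rot: [2.425, 1.993, -0.004]
wrist_force: [0.5, -0.5, 0.2]
finger_gap: 0.006
finger_force: 0.0
```

```bash
python3 -c "
from h import *
go((-.095,.045,.062))
cv2.imwrite('pics/s5.png',np.hstack([cv2.resize(viewer.grab_frame('side')[120:300,170:390],None,fx=1.8,fy=1.8),cv2.resize(viewer.grab_frame('top')[100:280,190:410],None,fx=1.8,fy=1.8)]))"
```

```text
t 8.9 stand-frame tcp [-157.5  -69.2  220. ] F [ 0.5 -0.5  0.2] spin -0.015
(-0.095, 0.045, 0.062) [115.8  60.7 157.6]
```

View pics/s5.png

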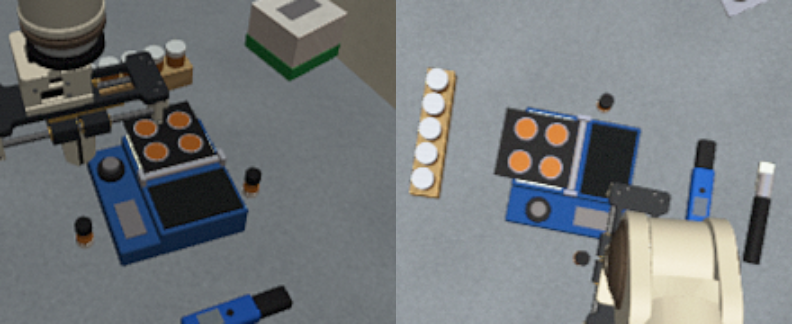

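The leaf is flat, the button is up again, everything else is where it was, and the arm is clear.

```bash
python3 -c "
from rig import robot
print(robot.sign_off())"
```

```text
the job is handed in; nothing more can be done
None
```

The leaf was pushed over until it lay flat on the light plate, then the lamp button was pressed fully down and released; nothing else looked moved, and I handed the job in at about 9 s (no verdict was returned).

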